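# Weigh down the repaired books

### The arm

A 6-joint arm with a two-finger parallel gripper is mounted at the origin on the work surface. World frame = base frame: x ahead of the robot, y to its left, z up, the work surface at z = 0. Lengths are in m, angles in rad, forces in N, time in s.
With the tool pointing down it reaches from about 0.25 to 0.775 m from the base axis. Payload 4 kg.
Tool frame: the origin (TCP) lies on the centre line of the jaws, within the pads' length; the fingertips stand 8 mm ahead of it and the grasp point (between the pads) lies 11 mm behind it (env.finger_overhang is the distance from the TCP to the fingertips, in m); z points along the fingers, y is the direction in which the jaws open and shut (so a half turn about z gives the same grasp; the last joint's range is limited). The gripper opens to 94 mm and grips with 3 to 60 N. Pads are 16 mm wide; open, the fingers measure 119 mm over their backs; the gripper's body (75 mm by 177 mm) begins 78 mm behind the grasp point.
Start: joints at [1.219, 0.087, 1.371, -0, 1.684, -0.103], TCP at [0.135, 0.533, 0.214] pointing down, gripper open.
Joint ranges: [-3.1, 3.1], [-0.76, 2.03], [0.27, 2.55], [-1.08, 4.22], [0.17, 2.65], [-2.57, 2.57]. Speed limits (rad/s): [2.79, 2.79, 3.14, 3.14, 3.14, 3.14].

### API

Orientations are given as [roll, pitch, yaw] about the fixed x, y, z axes, in that order (R = Rz(yaw) Ry(pitch) Rx(roll)).
In Python, from bench import env gives the robot as it stands.
- The arm moves only by the shell command python3 -m creep 'ROWS' [OPENING] [FORCE]. ROWS is JSON, a list of rows, each a list of 6 numbers: the shift along the world's x, y, z in m, then the turn, a rotation vector about the world's x, y, z in rad. A call has 1 to 12 rows; each row is the pose to reach, as a shift and turn from the pose measured when the call began; what a row does not reach only later rows make up. A row lasts 1/8 s, in which the tool goes at most 62.5 mm and 10.7 degrees, less where a joint would pass 70% of its speed; a pose out of reach is approached as far as the arm can. A call with a gripper value outside its range is refused whole. OPENING is the opening, from 0 (shut) to 1 (fully open), set as the call begins (- or left out, the last holds). The fingers move at their own pace and stop on an object; FORCE is the grip in N (left out, the last holds). Time passes only in rows, so rows that repeat a pose let the fingers close. It gives the time, the measured TCP pose, the force and the opening at its end, in the units of the state.
- env.read_state(): the state, without advancing time (a new reading comes with each control period).
- env.get_image(name): name is "scene" or "top"; returns the picture (420x560x3 uint8, red, green, blue); there is no depth.
- env.calibration(name): a dict with "fov_y" (degrees; the focal length in pixels is half the picture's height over the tangent of half this angle, whatever the lens; pixels are square), "cx", "cy" (the principal point, pixels), "R" (3x3) and "t" (3): a world point X has camera coordinates R X + t. Camera axes: x right, y down, z forward; pixel columns grow to the right and rows downward; lengths in m; the calibration is good to about 2 mm. A picture is of the moment at which its call begins. calibration takes no time and is no camera call.
- env.finish_job(): hands the job in, once; it reports no verdict.
The state is a dict: "time_s": time; "qpos": joint angles; "qd": joint speeds; "tau": joint torques, N m; "tcp_pos": TCP position; "tcp_rot": TCP orientation; "ft_force": force on the tool from outside, world axes, zero at the start; "moment": the same for the moment, N m; "gripper_width": opening from 0.0 (shut) to 1.0 (fully open).
Only numpy, scipy, OpenCV 4.12 (cv2) and the standard library are available. Lean on these libraries where they do the work, as an engineer would, in place of code of your own. Each camera call takes 0.05 s, during which the arm holds its last target.

### The job

The three repaired books must dry under pressure. Lay the plywood pressing board flat and centred on the cover of the largest book, lengthwise along it, and stand the largest steel weight on the middle of the board; stand the medium weight on the middle of the medium book's cover and the smallest weight on the middle of the smallest's. Set everything down upright without letting it fall or tip over, leave the books lying where they are, and do not move the glue jar.

Things in the scene. Friction and masses are not known exactly. Their poses are not given: they have to be found in the camera images.
- book_large: The large one of three brown cloth-bound books lying flat on the table, loose: 122 x 175 mm cover (x by y), 36 mm thick. Origin: centre of its underside, on the table; z up, y along the spine (the long way), spine on the -x side. Middle of the cover: 36 mm above the origin.
- book_medium: The medium one of three brown cloth-bound books lying flat on the table, loose: 100 x 145 mm cover (x by y), 28 mm thick. Origin: centre of its underside, on the table; z up, y along the spine (the long way), spine on the -x side. Middle of the cover: 28 mm above the origin.
- book_small: The small one of three brown cloth-bound books lying flat on the table, loose: 85 x 120 mm cover (x by y), 20 mm thick. Origin: centre of its underside, on the table; z up, y along the spine (the long way), spine on the -x side. Middle of the cover: 20 mm above the origin.
- weight_large: The large one of three bare steel pressing weights standing upright, loose: a round body 60 mm across and 36 mm high with a knob on top to hold it by. The knob starts with a neck 16 mm across and 8 mm high, then is 22 mm across up to 70 mm above the origin. About 0.75 kg. Origin: centre of its underside; z up.
- weight_medium: The medium one of three bare steel pressing weights standing upright, loose: a round body 48 mm across and 28 mm high with a knob on top to hold it by. The knob starts with a neck 16 mm across and 8 mm high, then is 22 mm across up to 62 mm above the origin. About 0.38 kg. Origin: centre of its underside; z up.
- weight_small: The small one of three bare steel pressing weights standing upright, loose: a round body 36 mm across and 22 mm high with a knob on top to hold it by. The knob starts with a neck 16 mm across and 8 mm high, then is 22 mm across up to 56 mm above the origin. About 0.17 kg. Origin: centre of its underside; z up.
- board: Loose pressing board, plain plywood, 62 x 120 x 14 mm (x by y by z), about 75 g, lying flat on the table; picked up across its 62 mm width. Origin: centre of its underside; z up, y along its length.
- glue_jar: Bystander: a closed white jar of glue, 50 mm across, 58 mm high, standing loose among the weights. Not to be moved. Origin: centre of its underside.
There are look-alikes about, which are no part of the job. What is shaped like the weight_small but green or yellow is not meant.

How it is judged:
At the end, for the whole second after the job is handed in: Board flat on the large book, centred within 15 mm, lengthwise within 0.2 rad; large weight on it within 15 mm of the middle of board and book; medium and small weight on their books within 15 mm of the middle; all upright, released, at rest; no book shifted over 20 mm (horizontal distance between each of weight_large, board and book_large below 0.015 m and z of weight_large in the frame of book_large between 0.046 and 0.054 m and angle between each of weight_large, weight_medium, weight_small, board's own z axis and vertical below 0.08 rad and linear speed of each of weight_large, book_large, weight_medium, book_medium, weight_small, book_small, board below 0.02 m/s and distance of each of book_large, book_medium, book_small from where it was at the start of the episode below 0.02 m and horizontal distance between weight_medium and book_medium below 0.015 m and z of weight_medium in the frame of book_medium between 0.024 and 0.032 m and horizontal distance between weight_small and book_small below 0.015 m and z of weight_small in the frame of book_small between 0.016 and 0.024 m and angle between the y axis of board and the y axis of book_large, either way round below 0.21 rad and horizontal distance between weight_large and board below 0.015 m and z of board in the frame of book_large between 0.032 and 0.04 m and z of weight_large in the frame of board between 0.01 and 0.018 m); the robot touches nothing.
It fails at once if a weight or the board is let fall onto its book from more than 25 mm ((horizontal distance between weight_large and book_large below 0.06 m and z of weight_large in the frame of book_large above 0.075 m and contact force between the fingers and weight_large below 0.02 N) or (horizontal distance between weight_medium and book_medium below 0.06 m and z of weight_medium in the frame of book_medium above 0.053 m and contact force between the fingers and weight_medium below 0.02 N) or (horizontal distance between weight_small and book_small below 0.06 m and z of weight_small in the frame of book_small above 0.045 m and contact force between the fingers and weight_small below 0.02 N) or (horizontal distance between board and book_large below 0.06 m and z of board in the frame of book_large above 0.061 m and contact force between the fingers and board below 0.02 N)).
It fails at once if a weight is tipped over (angle between any of weight_large, weight_medium, weight_small's own z axis and vertical above 0.8 rad).
It fails at once if the glue jar is moved by more than 30 mm (distance of glue_jar from where it was at the start of the episode above 0.03 m).
It also fails if it takes over 112 s, if anything falls off the work surface, if the arm or the gripper's body presses on something with over 40 N, if the wrist force passes 120 N, or if a joint passes its speed limit or range.

## Working session

There is one attempt and no reset: what is moved stays moved. The work goes in short steps, Python scripts to look and compute and a shell command to move; the robot and the scene stay as the last step left them, time stands still between calls to the robot, and variables do not carry over. Pictures are saved under pics/ and viewed, and the job is handed in when it is done.

```bash
ls; mkdir -p pics
python3 - <<'E'
from bench import env
import cv2
for n in("scene","top"):
    im=env.get_image(n); cv2.imwrite(f"pics/{n}0.png",im[:,:,::-1]); c=env.calibration(n); print(n,c)
print(env.read_state(), env.finger_overhang)
E
```

```text
pics
scene {'fov_y': 50.52390740581209, 'cx': 282.2798497761931, 'cy': 211.19678608353132, 'R': array([[ 0.50401903,  0.86368867,  0.00258855],
       [ 0.68044831, -0.39523683, -0.61707208],
       [-0.53193507,  0.31277745, -0.78690237]]), 't': array([-0.25999622, -0.31992158,  1.34027728])}
top {'fov_y': 46.61915793994042, 'cx': 282.39280498174645, 'cy': 214.1527543706818, 'R': array([[-0.08393719, -0.99646824, -0.00236571],
       [-0.97257955,  0.08244123, -0.21746829],
       [ 0.21689528, -0.01595284, -0.97606452]]), 't': array([0.02792053, 0.51194142, 0.89824298])}
{'time_s': 0.1, 'qpos': array([ 1.21886211e+00,  8.78831124e-02,  1.37208507e+00,  2.20249260e-05,
        1.68359732e+00, -1.03113797e-01]), 'qd': array([ 0.00059041, -0.00138617, -0.00496569, -0.00038169, -0.00136044,
       -0.00014608]), 'tau': array([ 2.13854219e-03, -3.41250157e+01, -3.03302765e+01,  7.20278802e-02,
        3.04319942e-02, -9.08753896e-05]), 'tcp_pos': array([0.13528422, 0.53261479, 0.21242926]), 'tcp_rot': array([-3.13963255e+00, -2.24840131e-04,  2.89277447e+00]), 'ft_force': array([ 0.08326058, -0.19626029,  0.05299404]), 'moment': array([-0.0392714 ,  0.01692882,  0.01367504]), 'gripper_width': 1.0031334747460219} 0.008
```

View pics/scene0.png

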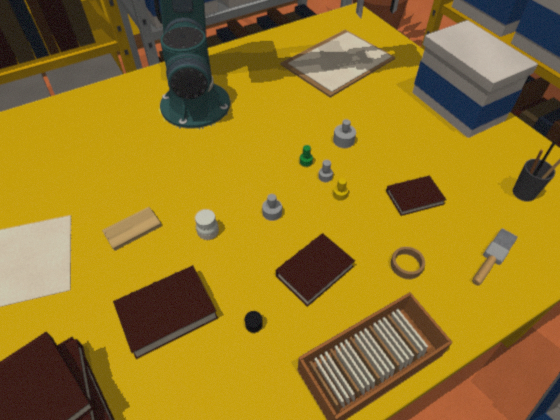

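View pics/top0.png

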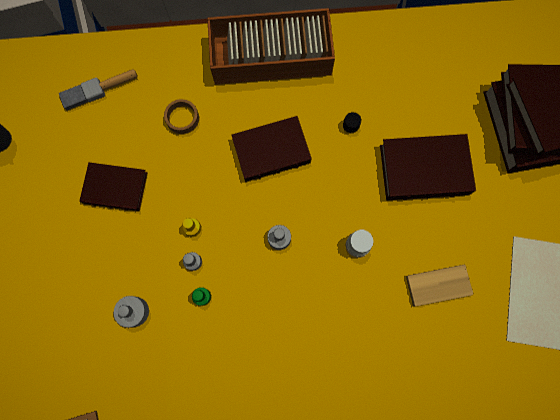

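```bash
cat > h.py <<'E'
import numpy as np,cv2
from bench import env
C={n:env.calibration(n) for n in("scene","top")}
def ray(n,p):
    c=C[n];f=210/np.tan(np.radians(c["fov_y"])/2)
    d=c["R"].T@np.array([(p[0]-c["cx"])/f,(p[1]-c["cy"])/f,1]);o=-c["R"].T@c["t"];return o,d
def onz(n,p,z):
    o,d=ray(n,p);return o+d*(z-o[2])/d[2]
def tri(p,q):
    A=np.zeros((3,3));b=np.zeros(3)
    for n,x in(("scene",p),("top",q)):
        o,d=ray(n,x);d/=np.linalg.norm(d);M=np.eye(3)-np.outer(d,d);A+=M;b+=M@o
    return np.linalg.solve(A,b)
def proj(n,X):
    c=C[n];f=210/np.tan(np.radians(c["fov_y"])/2);v=c["R"]@np.asarray(X)+c["t"];return np.array([c["cx"]+f*v[0]/v[2],c["cy"]+f*v[1]/v[2]])
E
python3 - <<'E'
from h import *
for n in C: print(n,-C[n]["R"].T@C[n]["t"])
im=cv2.imread("pics/top0.png")
for name,(x,y) in dict(bl=(428,166),bm=(271,149),bs=(113,187),board=(440,285),wl=(130,312),ws=(191,261),jar=(360,243),wm=(279,237)).items():
    print(name,im[y,x],onz("top",(x,y),0.0))
big=[]
for (x,y) in((428,166),(271,149),(113,187),(440,285)):
    big.append(cv2.resize(im[y-50:y+50,x-67:x+67],(402,300),interpolation=cv2.INTER_CUBIC))
o=np.vstack([np.hstack(big[:2]),np.hstack(big[2:])]);o=np.clip(o*1.0*2,0,255).astype(np.uint8)
cv2.imwrite("pics/z1.png",cv2.resize(o,(800,597)))
big=[]
for (x,y) in((130,312),(191,261),(279,237),(360,243)):
    big.append(cv2.resize(im[y-50:y+50,x-67:x+67],(402,300),interpolation=cv2.INTER_CUBIC))
o=np.vstack([np.hstack(big[:2]),np.hstack(big[2:])])
cv2.imwrite("pics/z2.png",cv2.resize(o,(800,597)))
E
```

```text
scene [ 1.06167363 -0.3210975   0.85792571]
top [ 3.05422663e-01 -5.36274318e-05  9.88140176e-01]
bl [ 6 10 39] [ 0.60323157 -0.33291204  0.        ]
bm [ 9 15 42] [ 0.6694706  -0.00389453  0.        ]
bs [14 18 39] [0.613471   0.33418459 0.        ]
board [ 58 111 142] [ 0.35282676 -0.31968377  0.        ]
wl [40 43 42] [3.51860553e-01 3.02662237e-01 1.11022302e-16]
ws [126 132 132] [0.44340381 0.17726566 0.        ]
jar [163 174 170] [ 0.45121542 -0.16959359  0.        ]
wm [127 135 134] [ 0.47764171 -0.00521523  0.        ]
```

View pics/z1.png

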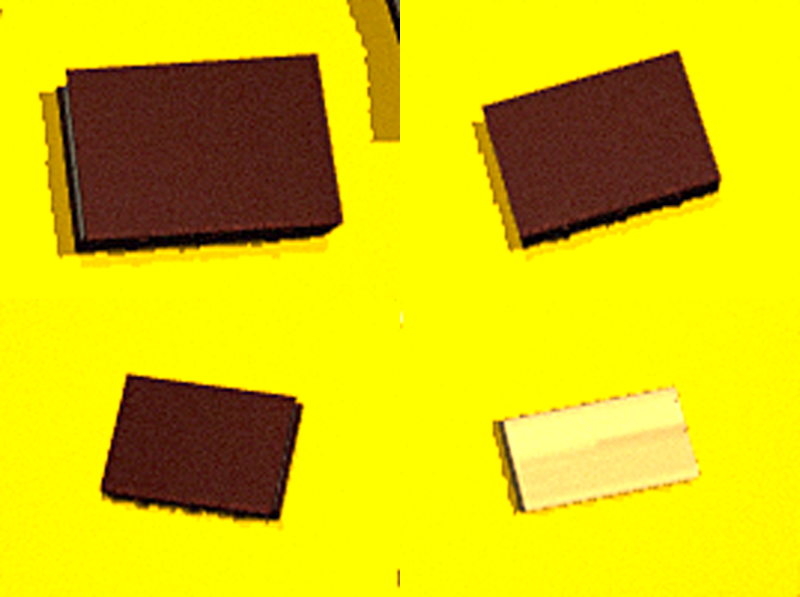

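View pics/z2.png

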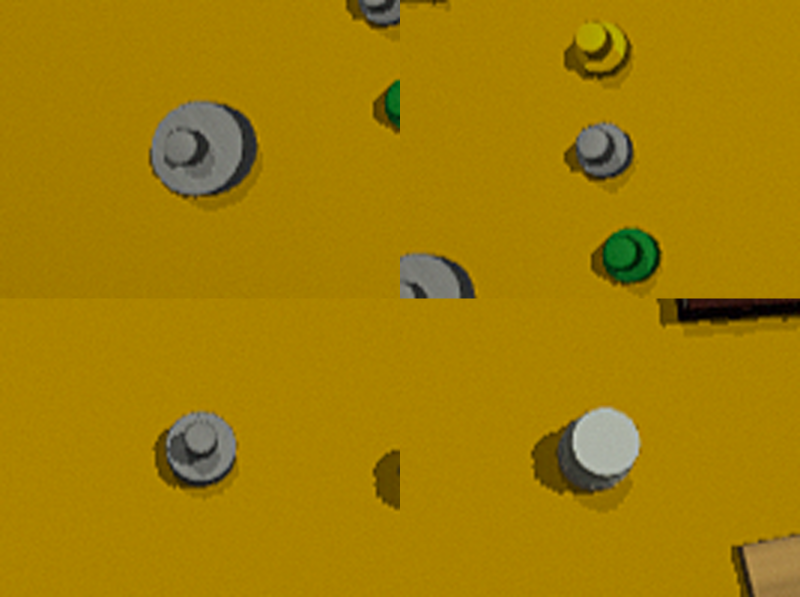

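```bash
cat > m.py <<'E'
from h import *
def face(im,c,test,r=60):
    m=test(im.astype(int)).astype(np.uint8);m=cv2.morphologyEx(m,cv2.MORPH_CLOSE,np.ones((3,3),np.uint8));m=cv2.morphologyEx(m,cv2.MORPH_OPEN,np.ones((3,3),np.uint8))
    _,L=cv2.connectedComponents(m);l=L[c[1],c[0]]
    return (L==l).astype(np.uint8) if l else None
def rect(n,im,c,test,z):
    m=face(im,c,test)
    if m is None: return print("none",c)
    k=max(cv2.findContours(m,0,cv2.CHAIN_APPROX_NONE)[0],key=cv2.contourArea).reshape(-1,2)
    X=np.array([onz(n,p,z)[:2] for p in k.astype(float)])
    (cx,cy),(w,h),a=cv2.minAreaRect((X*1000).astype(np.float32))
    if w>h: a+=90
    yaw=a  # direction of long side: angle of h axis = a+90
    px=0.0021
    print("c",round(cx/1e3,4),round(cy/1e3,4),"size",round(min(w,h),1),round(max(w,h),1),"long axis dir deg",round((a+90)%180,1),"area-cent",X.mean(0).round(4))
book=lambda i:(i[:,:,2]>26)&(i[:,:,2]<75)&(i[:,:,2]>i[:,:,0]+16)&(i[:,:,1]<30)
wood=lambda i:(i[:,:,0]>30)&(i[:,:,2]>i[:,:,0]+35)&(i[:,:,2]>90)
E
python3 - <<'E'
from m import *
im=cv2.imread("pics/top0.png");sc=cv2.imread("pics/scene0.png")
for c,z in(((428,166),.036),((271,149),.028),((113,187),.02)): rect("top",im,c,book,z)
rect("top",im,(440,285),wood,.014)
for c,z in(((166,309),.036),((316,266),.028),((416,195),.02)): rect("scene",sc,c,book,z)
rect("scene",sc,(132,227),wood,.014)
print(sc[309,166],sc[227,132])
# knob tops, from zoom z2: (dx,dy) zoom px
k=402/400*1.0/3
def un(c,q,zx,zy): s=804/800/3;return (c[0]-67+(zx-q[0])*s,c[1]-50+(zy-q[1])*s)
for nm,c,q,z,zb,kn,bd in(("wl",(130,312),(0,0),.07,.036,(183,147),(197,149)),("ws",(191,261),(400,0),.056,.022,(594,144),None),("wm",(279,237),(0,298.5),.062,.028,(202,439),(201,448)),("jar",(360,243),(400,298.5),.058,0,(605,441),None)):
    p=un(c,q,*kn);print(nm,np.round(p,1),onz("top",p,z)[:2].round(4), bd and onz("top",un(c,q,*bd),zb)[:2].round(4))
big=[]
for (x,y) in((345,132),(326,171),(272,206),(206,224)):
    big.append(cv2.resize(sc[y-25:y+25,x-33:x+33],(396,300),interpolation=cv2.INTER_CUBIC))
cv2.imwrite("pics/z3.png",np.vstack([np.hstack(big[:2]),np.hstack(big[2:])]))
E
```

```text
c 0.5952 -0.3222 size 122.4 175.1 long axis dir deg 89.0 area-cent [ 0.5943 -0.3222]
c 0.6625 -0.0039 size 103.8 144.2 long axis dir deg 102.1 area-cent [ 0.6635 -0.0041]
c 0.607 0.3272 size 88.5 126.1 long axis dir deg 77.3 area-cent [0.6068 0.3267]
c 0.3526 -0.3152 size 61.4 118.8 long axis dir deg 96.2 area-cent [ 0.3524 -0.3152]
c 0.5956 -0.3217 size 117.1 169.7 long axis dir deg 89.0 area-cent [ 0.5976 -0.3239]
c 0.6653 -0.0057 size 95.4 142.1 long axis dir deg 102.3 area-cent [ 0.6643 -0.0078]
c 0.6109 0.3248 size 77.7 116.2 long axis dir deg 77.2 area-cent [0.6097 0.3247]
c 0.3557 -0.3147 size 76.3 124.2 long axis dir deg 96.4 area-cent [ 0.3563 -0.316 ]
[30 33 62] [ 96 146 174]
wl [124.3 311.2] [0.3508 0.2917] [0.3505 0.2936]
ws [189.  259.2] [0.4393 0.1709] None
wm [279.7 234.1] [ 0.4724 -0.0067] [ 0.4725 -0.0057]
jar [361.7 240.7] [ 0.4468 -0.1634] None
```

View pics/z3.png

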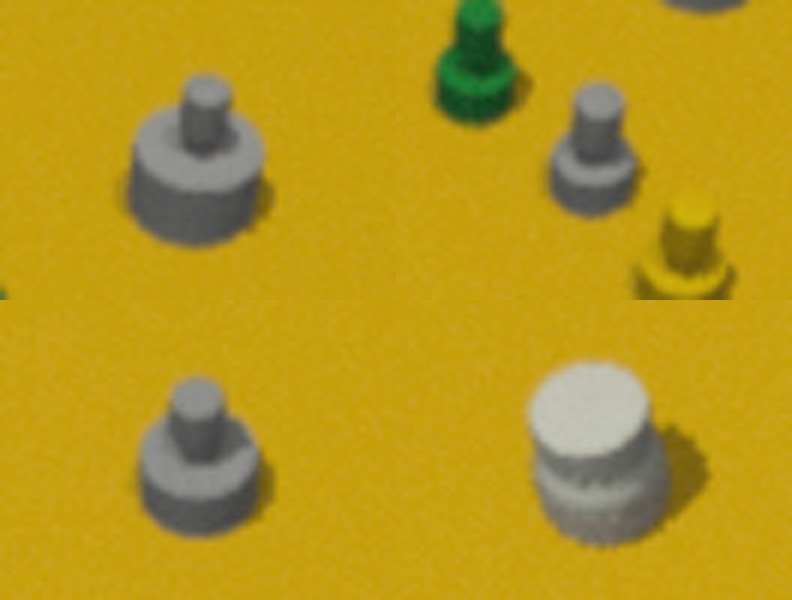

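Run:
```python
from h import *
for n,p,q,z in(("wl",(346.2,121.6),(124.0,310.9),.07),("ws",(326.6,161.9),(188.7,258.9),.056),("wm",(271.6,197.2),(279.4,233.8),.062),("jar",(204.9,216.9),(361.4,240.4),.058)):
    print(n,tri(p,q).round(4),onz("scene",p,z).round(4),onz("top",q,z).round(4))
for n,q in(("yel",(188.5,225)),("green",(199,296))): print(n,onz("top",q,.056).round(3))
```

```text
wl [0.3517 0.2928 0.0698] [0.352  0.2933 0.07  ] [0.3515 0.2923 0.07  ]
ws [0.4402 0.1719 0.0568] [0.4397 0.173  0.056 ] [0.44   0.1714 0.056 ]
wm [ 0.4737 -0.0054  0.0602] [ 0.4753 -0.0054  0.062 ] [ 0.473  -0.0062  0.062 ]
jar [ 0.4475 -0.1628  0.0583] [ 0.4472 -0.1626  0.058 ] [ 0.4475 -0.1629  0.058 ]
yel [0.506 0.169 0.056]
green [0.368 0.155 0.056]
```

```bash
python3 -m creep '[[0.04,-0.045,0,0,0,0.03],[0.08,-0.09,0,0,0,0.06],[0.12,-0.14,-0.01,0,0,0.1],[0.16,-0.185,-0.02,0,0,0.14],[0.2,-0.23,-0.04,0,0,0.18],[0.24,-0.28,-0.06,0,0,0.22],[0.28,-0.325,-0.07,0,0,0.248],[0.305,-0.361,-0.09,0,0,0.248],[0.305,-0.361,-0.1,0,0,0.248],[0.305,-0.361,-0.1,0,0,0.248],[0.305,-0.361,-0.1,0,0,0.248]]' 0.6 20
```

```text
time_s: 1.48
tcp_pos: [0.4399, 0.1729, 0.113]
tcp_rot: [-3.14, 0.0, -3.14]
ft_force: [-1.0, 0.0, 1.0]
gripper_width: 0.6
```

Accurate. Down to tcp z 0.034 and grip.

```bash
python3 -m creep '[[0,-0.001,-0.03,0,0,0],[0,-0.001,-0.06,0,0,0],[0,-0.001,-0.079,0,0,0],[0,-0.001,-0.079,0,0,0],[0,-0.001,-0.079,0,0,0]]' 0.6 20 && python3 -m creep '[[0,0,0,0,0,0],[0,0,0,0,0,0],[0,0,0,0,0,0],[0,0,0,0,0,0],[0,0,0,0,0,0],[0,0,0,0,0,0]]' 0 25
```

```text
time_s: 2.1
tcp_pos: [0.4405, 0.1729, 0.0355]
tcp_rot: [-3.141, 0.003, -3.139]
ft_force: [0.5, 0.8, 0.4]
gripper_width: 0.597
time_s: 2.85
tcp_pos: [0.4407, 0.173, 0.0356]
tcp_rot: [-3.141, 0.003, -3.139]
ft_force: [0.7, 0.9, 0.4]
gripper_width: 0.227
```

```bash
python3 -m creep '[[0,0,0.03,0,0,0],[0,0,0.07,0,0,0],[0,0,0.1,0,0,0],[0.03,0.03,0.1,0,0,0],[0.06,0.06,0.1,0,0,0],[0.1,0.09,0.1,0,0,0],[0.13,0.12,0.1,0,0,0],[0.15,0.14,0.1,0,0,0],[0.167,0.1535,0.09,0,0,0],[0.167,0.1535,0.08,0,0,0],[0.167,0.1535,0.07,0,0,0],[0.167,0.1535,0.07,0,0,0]]'
python3 - <<'E'
from h import *
for n in C: cv2.imwrite(f"pics/{n}1.png",env.get_image(n)[:,:,::-1])
a=cv2.imread("pics/top1.png");b=cv2.imread("pics/scene1.png")
cv2.imwrite("pics/c1.png",np.hstack([a[60:360,0:400],b[60:360,160:560]]))
E
```

```text
time_s: 4.35
tcp_pos: [0.6063, 0.3254, 0.1039]
tcp_rot: [-3.14, -0.0, -3.139]
ft_force: [-0.3, -0.1, -1.0]
gripper_width: 0.231
```

View pics/c1.png

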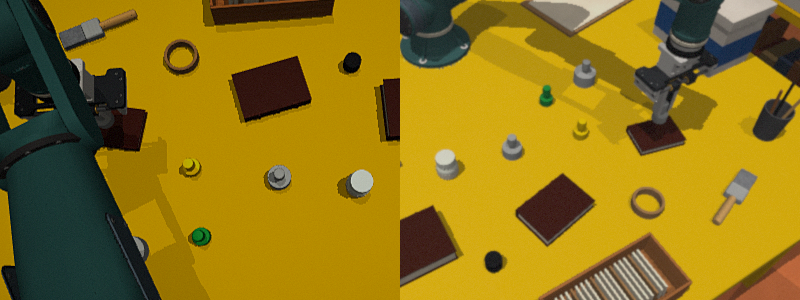

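```bash
python3 -m creep '[[0.001,0.001,-0.02,0,0,0],[0.001,0.001,-0.036,0,0,0],[0.001,0.001,-0.044,0,0,0],[0.001,0.001,-0.047,0,0,0],[0.001,0.001,-0.0485,0,0,0],[0.001,0.001,-0.0485,0,0,0]]'
```

```text
time_s: 5.2
tcp_pos: [0.6086, 0.3272, 0.0579]
tcp_rot: [3.142, 0.004, -3.139]
ft_force: [0.1, 0.4, -0.7]
gripper_width: 0.229
```

```bash
python3 -m creep '[[0,0,-0.0015,0,0,0],[0,0,-0.003,0,0,0],[0,0,-0.003,0,0,0],[0,0,-0.003,0,0,0]]'
```

```text
time_s: 5.7
tcp_pos: [0.609, 0.3273, 0.0556]
tcp_rot: [3.141, 0.005, -3.139]
ft_force: [-0.6, 0.4, 1.6]
gripper_width: 0.228
```

Contact now (force swung upward). Release and rise, then head to the medium weight.

```bash
python3 -m creep '[[0,0,0,0,0,0],[0,0,0,0,0,0],[0,0,0,0,0,0],[0,0,0.01,0,0,0],[0,0,0.03,0,0,0],[0,0,0.07,0,0,0],[0,0,0.1,0,0,0],[-0.02,-0.05,0.1,0,0,0],[-0.04,-0.1,0.1,0,0,0],[-0.06,-0.15,0.1,0,0,0],[-0.09,-0.2,0.1,0,0,0],[-0.11,-0.25,0.09,0,0,0]]' 0.6
python3 - <<'E'
from h import *
for n in C: cv2.imwrite(f"pics/{n}2.png",env.get_image(n)[:,:,::-1])
a=cv2.imread("pics/top2.png");b=cv2.imread("pics/scene2.png")
cv2.imwrite("pics/c2.png",np.hstack([a[60:360,0:400],b[60:360,160:560]]))
E
```

```text
time_s: 7.2
tcp_pos: [0.4991, 0.076, 0.1488]
tcp_rot: [3.141, 0.011, -3.139]
ft_force: [0.5, -0.9, 0.2]
gripper_width: 0.601
```

View pics/c2.png

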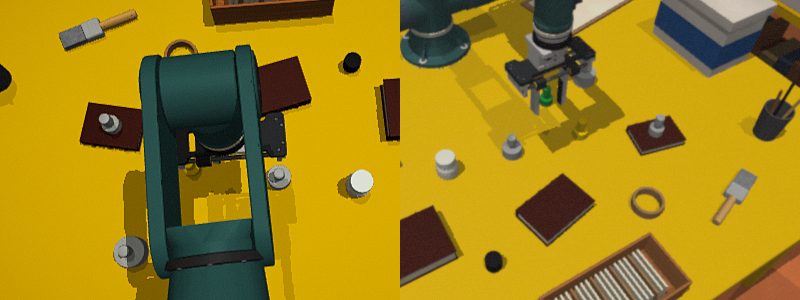

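```bash
python3 -m creep '[[-0.01,-0.04,0,0,0,0],[-0.0255,-0.0815,0,0,0,0],[-0.0255,-0.0815,-0.02,0,0,0],[-0.0255,-0.0815,-0.06,0,0,0],[-0.0255,-0.0815,-0.09,0,0,0],[-0.0255,-0.0815,-0.108,0,0,0],[-0.0255,-0.0815,-0.109,0,0,0],[-0.0255,-0.0815,-0.109,0,0,0]]' 0.6 && python3 -m creep '[[0,0,0,0,0,0],[0,0,0,0,0,0],[0,0,0,0,0,0],[0,0,0,0,0,0],[0,0,0,0,0,0],[0,0,0,0,0,0]]' 0 30
```

```text
time_s: 8.3
tcp_pos: [0.473, -0.0077, 0.0392]
tcp_rot: [-3.14, 0.008, 3.139]
ft_force: [-0.3, -0.4, 0.6]
gripper_width: 0.597
time_s: 9.05
tcp_pos: [0.4735, -0.0066, 0.0399]
tcp_rot: [3.141, 0.009, 3.139]
ft_force: [-1.1, 4.5, 4.1]
gripper_width: 0.227
```

```bash
python3 -m creep '[[0,0,0.03,0,0,0],[0,0,0.06,0,0,0],[0.04,0.001,0.08,0,0,0],[0.09,0.001,0.08,0,0,0],[0.14,0.001,0.08,0,0,0],[0.17,0.002,0.08,0,0,0],[0.19,0.002,0.07,0,0,0],[0.19,0.002,0.055,0,0,0],[0.19,0.002,0.04,0,0,0],[0.19,0.002,0.035,0,0,0],[0.19,0.002,0.032,0,0,0],[0.19,0.002,0.031,0,0,0]]'
```

```text
time_s: 10.55
tcp_pos: [0.6635, -0.0046, 0.0716]
tcp_rot: [3.141, 0.01, 3.139]
ft_force: [0.7, -0.0, -3.8]
gripper_width: 0.228
```

```bash
python3 -m creep '[[0,0,-0.002,0,0,0],[0,0,-0.004,0,0,0],[0,0,-0.005,0,0,0],[0,0,-0.005,0,0,0]]'
```

```text
time_s: 11.05
tcp_pos: [0.6639, -0.0047, 0.068]
tcp_rot: [3.141, 0.011, 3.139]
ft_force: [-1.9, 0.5, 2.8]
gripper_width: 0.23
```

```bash
python3 -m creep '[[0,0,0,0,0,0],[0,0,0,0,0,0],[0,0,0,0,0,0],[0,0,0.01,0,0,0],[0,0,0.03,0,0,0],[0,0,0.07,0,0,0],[0,0,0.1,0,0,0],[-0.03,-0.03,0.1,0,0,-0.15],[-0.07,-0.07,0.1,0,0,-0.3],[-0.11,-0.11,0.1,0,0,-0.45],[-0.15,-0.15,0.1,0,0,-0.6],[-0.19,-0.19,0.09,0,0,-0.75]]' 0.5 && python3 -m creep '[[-0.03,-0.03,0,0,0,-0.15],[-0.06,-0.06,0,0,0,-0.3],[-0.09,-0.09,0,0,0,-0.45],[-0.11,-0.11,0,0,0,-0.6],[-0.12,-0.12,-0.02,0,0,-0.7],[-0.12,-0.12,-0.04,0,0,-0.71],[-0.12,-0.12,-0.06,0,0,-0.71],[-0.12,-0.12,-0.06,0,0,-0.71]]' 1
python3 - <<'E'
from h import *
print(env.read_state()["tcp_pos"],env.read_state()["tcp_rot"])
for n in C: cv2.imwrite(f"pics/{n}3.png",env.get_image(n)[:,:,::-1])
a=cv2.imread("pics/top3.png");b=cv2.imread("pics/scene3.png")
cv2.imwrite("pics/c3.png",np.hstack([a[60:360,0:400],b[60:360,0:400]]))
E
```

```text
time_s: 12.55
tcp_pos: [0.4737, -0.1963, 0.1611]
tcp_rot: [3.14, 0.017, 2.385]
ft_force: [0.3, -0.6, 0.1]
gripper_width: 0.494
time_s: 13.55
tcp_pos: [0.3532, -0.316, 0.1011]
tcp_rot: [3.141, 0.016, 1.675]
ft_force: [0.5, -0.1, 0.2]
gripper_width: 0.999
[ 0.35319782 -0.31597474  0.10114042] [3.14068628 0.01612065 1.67452907]
```

View pics/c3.png

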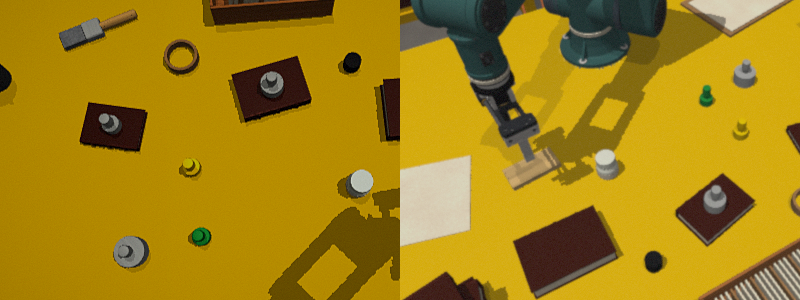

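```bash
python3 -m creep '[[0,0.001,-0.03,0.008,0,0],[0,0.001,-0.06,0.016,0,0],[0,0.001,-0.08,0.016,0.002,0.007],[0,0.001,-0.087,0.016,0.002,0.007],[0,0.001,-0.090,0.016,0.002,0.007],[0,0.001,-0.090,0.016,0.002,0.007]]' 1 && python3 -m creep '[[0,0,0,0,0,0],[0,0,0,0,0,0],[0,0,0,0,0,0],[0,0,0,0,0,0],[0,0,0,0,0,0]]' 0 20
```

```text
time_s: 14.4
tcp_pos: [0.3548, -0.3166, 0.0139]
tcp_rot: [3.138, 0.005, 1.682]
ft_force: [0.2, 0.5, 1.3]
gripper_width: 0.998
time_s: 15.02
tcp_pos: [0.3546, -0.3167, 0.0141]
tcp_rot: [3.138, 0.005, 1.682]
ft_force: [-1.6, -0.5, 1.8]
gripper_width: 0.656
```

```bash
python3 -m creep '[[0,0,0.03,0,0,0],[0,0,0.06,0,0,0],[0.04,0,0.08,0,0,-0.03],[0.09,0,0.08,0,0,-0.06],[0.14,-0.004,0.08,0,0,-0.09],[0.19,-0.007,0.08,0,0,-0.127],[0.23,-0.007,0.075,0,0,-0.127],[0.2405,-0.007,0.065,0,0,-0.127],[0.2405,-0.007,0.055,0,0,-0.127],[0.2405,-0.007,0.048,0,0,-0.127],[0.2405,-0.007,0.045,0,0,-0.127],[0.2405,-0.007,0.045,0,0,-0.127]]'
python3 - <<'E'
from h import *
print(env.read_state()["tcp_pos"],env.read_state()["tcp_rot"])
for n in C: cv2.imwrite(f"pics/{n}4.png",env.get_image(n)[:,:,::-1])
a=cv2.imread("pics/top4.png");b=cv2.imread("pics/scene4.png")
cv2.imwrite("pics/c4.png",np.hstack([a[60:360,160:560],b[60:360,0:400]]))
E
```

```text
time_s: 16.52
tcp_pos: [0.5944, -0.3239, 0.0593]
tcp_rot: [3.138, 0.005, 1.554]
ft_force: [-0.9, -0.3, -0.3]
gripper_width: 0.654
[ 0.59441683 -0.32390937  0.05926412] [3.13822025 0.00483174 1.55412407]
```

View pics/c4.png

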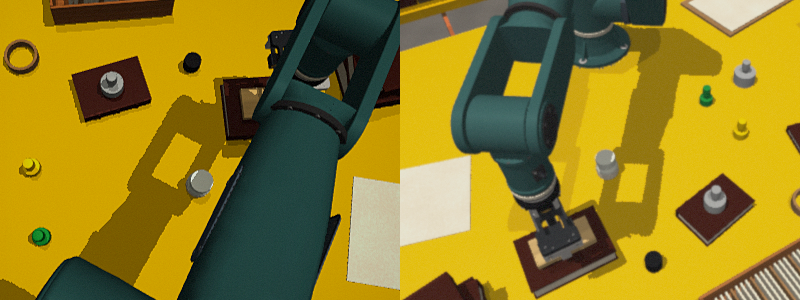

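```bash
python3 -m creep '[[0,0,-0.004,0,0,0],[0,0,-0.008,0,0,0],[0,0,-0.0095,0,0,0],[0,0,-0.010,0,0,0],[0,0,-0.010,0,0,0]]'
```

```text
time_s: 17.25
tcp_pos: [0.5949, -0.3239, 0.0502]
tcp_rot: [3.138, 0.005, 1.555]
ft_force: [-1.4, 1.5, 2.1]
gripper_width: 0.658
```

```bash
python3 -m creep '[[0,0,0,0,0,0],[0,0,0,0,0,0],[0,0,0,0,0,0],[0,0,0.01,0,0,0],[0,0,0.03,0,0,0],[0,0,0.07,0,0,0],[0,0,0.11,0,0,0],[-0.01,0.03,0.12,0,0,0],[-0.02,0.08,0.12,0,0,0],[-0.03,0.13,0.12,0,0,0.1],[-0.06,0.18,0.12,0,0,0.2],[-0.09,0.23,0.12,0,0,0.3]]' 0.95 && python3 -m creep '[[-0.03,0.05,0,0,0,0.1],[-0.05,0.1,0,0,0,0.2],[-0.07,0.15,0,0,0,0.3],[-0.09,0.2,0,0,0,0.4],[-0.11,0.25,0,0,0,0.5],[-0.13,0.3,0,0,0,0.5],[-0.15,0.35,0,0,0,0.5],[-0.153,0.387,-0.02,0,0,0.5],[-0.153,0.387,-0.04,0,0,0.5],[-0.153,0.387,-0.05,0,0,0.5],[-0.153,0.387,-0.05,0,0,0.5]]' 0.6
python3 - <<'E'
from m import *
print(env.read_state()["tcp_pos"],env.read_state()["tcp_rot"])
for n in C: cv2.imwrite(f"pics/{n}5.png",env.get_image(n)[:,:,::-1])
a=cv2.imread("pics/top5.png");b=cv2.imread("pics/scene5.png")
cv2.imwrite("pics/c5.png",np.hstack([a[60:360,160:560],b[60:360,0:400]]))
rect("top",a,(428,158),wood,.05)
E
```

```text
time_s: 18.75
tcp_pos: [0.5046, -0.0925, 0.1723]
tcp_rot: [3.135, 0.007, 1.858]
ft_force: [0.2, 0.1, 0.6]
gripper_width: 0.952
time_s: 20.12
tcp_pos: [0.3516, 0.2942, 0.1227]
tcp_rot: [3.135, 0.007, 2.357]
ft_force: [-0.5, -0.5, -0.1]
gripper_width: 0.604
[0.35160917 0.29421312 0.12265513] [3.13455839 0.00683846 2.35716067]
c 0.5952 -0.3217 size 61.7 119.1 long axis dir deg 89.1 area-cent [ 0.595  -0.3217]
```

View pics/c5.png

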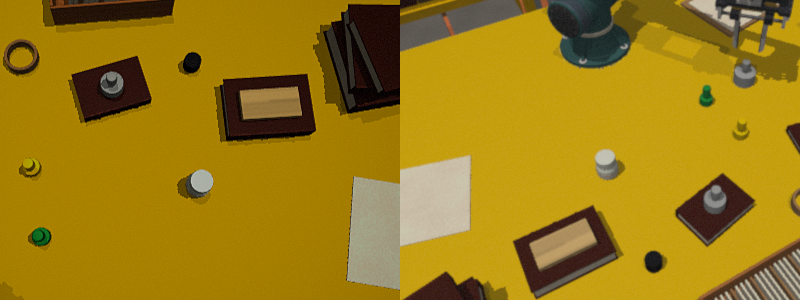

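```bash
python3 -m creep '[[0,-0.0015,-0.03,0,0,0],[0,-0.0015,-0.06,0,0,0],[0,-0.0015,-0.074,0,0,0],[0,-0.0015,-0.074,0,0,0],[0,-0.0015,-0.074,0,0,0]]' 0.6 && python3 -m creep '[[0,0,0,0,0,0],[0,0,0,0,0,0],[0,0,0,0,0,0],[0,0,0,0,0,0],[0,0,0,0,0,0],[0,0,0,0,0,0]]' 0 45
```

```text
time_s: 20.85
tcp_pos: [0.3533, 0.2935, 0.051]
tcp_rot: [3.13, 0.008, 2.356]
ft_force: [0.1, 1.1, 0.1]
gripper_width: 0.602
time_s: 21.6
tcp_pos: [0.3538, 0.294, 0.0513]
tcp_rot: [3.128, 0.008, 2.356]
ft_force: [2.3, 1.7, 0.1]
gripper_width: 0.224
```

```bash
python3 -m creep '[[0,0,0.03,0,0,0],[0,0,0.07,0,0,0],[0,0,0.11,0,0,0],[0.01,-0.03,0.12,0,0,0],[0.025,-0.07,0.12,0,0,0],[0.045,-0.115,0.12,0,0,0],[0.065,-0.16,0.12,0,0,0],[0.08,-0.205,0.12,0,0,0],[0.1,-0.25,0.12,0,0,0],[0.115,-0.295,0.12,0,0,0],[0.135,-0.34,0.12,0,0,0],[0.15,-0.38,0.12,0,0,0]]'
```

```text
time_s: 23.1
tcp_pos: [0.5019, -0.0873, 0.1676]
tcp_rot: [3.132, 0.001, 2.356]
ft_force: [0.5, 0.2, -8.7]
gripper_width: 0.225
```

```bash
python3 -c "
from bench import env
s=env.read_state();print(s['tcp_pos'],s['tcp_rot'],s['ft_force'])"
```

```text
[ 0.50191597 -0.08725241  0.16760733] [3.13247902e+00 9.14217296e-04 2.35572613e+00] [ 0.48106487  0.16165405 -8.74713423]
```

```bash
python3 -m creep '[[0.015,-0.04,0,0,0,0],[0.035,-0.09,0,0,0,0],[0.055,-0.14,0,0,0,0],[0.075,-0.19,0,0,0,0],[0.088,-0.22,0,0,0,0],[0.0933,-0.2345,-0.01,0,0,0],[0.0933,-0.2345,-0.03,0,0,0],[0.0933,-0.2345,-0.045,0,0,0],[0.0933,-0.2345,-0.055,0,0,0],[0.0933,-0.2345,-0.055,0,0,0]]'
python3 - <<'E'
from h import *
for n in C: cv2.imwrite(f"pics/{n}6.png",env.get_image(n)[:,:,::-1])
a=cv2.imread("pics/top6.png");b=cv2.imread("pics/scene6.png")
cv2.imwrite("pics/c6.png",np.hstack([a[60:360,160:560],b[120:420,0:400]]))
E
```

```text
time_s: 24.35
tcp_pos: [0.5944, -0.3203, 0.1112]
tcp_rot: [3.133, -0.002, 2.357]
ft_force: [0.1, 0.6, -8.1]
gripper_width: 0.224
```

View pics/c6.png

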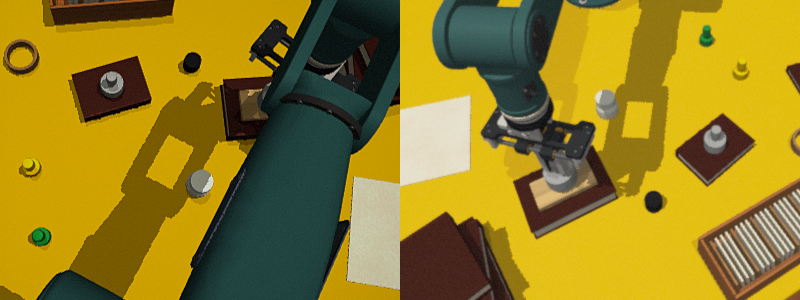

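```bash
python3 -m creep '[[0,-0.001,-0.005,0,0,0],[0,-0.001,-0.008,0,0,0],[0,-0.001,-0.0095,0,0,0],[0,-0.001,-0.010,0,0,0],[0,-0.001,-0.010,0,0,0],[0,-0.001,-0.010,0,0,0]]'
```

```text
time_s: 25.2
tcp_pos: [0.5956, -0.3225, 0.1036]
tcp_rot: [3.132, 0.002, 2.356]
ft_force: [0.2, 0.9, -8.1]
gripper_width: 0.224
```

```bash
python3 -m creep '[[0,0,-0.0015,0,0,0],[0,0,-0.003,0,0,0],[0,0,-0.0035,0,0,0],[0,0,-0.0035,0,0,0]]'
```

```text
time_s: 25.7
tcp_pos: [0.5958, -0.3225, 0.1016]
tcp_rot: [3.132, 0.004, 2.356]
ft_force: [-2.2, 2.0, -0.6]
gripper_width: 0.227
```

Weight is carried by the board now; release, rise, back off.

```bash
python3 -m creep '[[0,0,0,0,0,0],[0,0,0,0,0,0],[0,0,0,0,0,0],[0,0,0,0,0,0],[0,0,0.01,0,0,0],[0,0,0.03,0,0,0],[0,0,0.07,0,0,0],[0,0,0.11,0,0,0],[-0.03,0.03,0.11,0,0,0],[-0.07,0.06,0.11,0,0,0],[-0.11,0.1,0.11,0,0,0],[-0.15,0.15,0.11,0,0,0]]' 0.5 && python3 -m creep '[[-0.01,0.04,0,0,0,0],[-0.02,0.09,0,0,0,0],[-0.02,0.14,0,0,0,0],[-0.03,0.19,0,0,0,0],[-0.04,0.24,0,0,0,0],[-0.06,0.29,0,0,0,0],[-0.08,0.34,0,0,0,0],[-0.08,0.39,0,0,0,0],[-0.08,0.39,0,0,0,0]]'
python3 - <<'E'
from m import *
for n in C: cv2.imwrite(f"pics/{n}7.png",env.get_image(n)[:,:,::-1])
a=cv2.imread("pics/top7.png");b=cv2.imread("pics/scene7.png")
cv2.imwrite("pics/c7.png",np.hstack([a[60:360,60:460],b[120:420,60:460]]))
big=[]
for (x,y) in((428,158),(271,145),(113,187),(360,243)):
    big.append(cv2.resize(a[y-50:y+50,x-67:x+67],(402,300),interpolation=cv2.INTER_CUBIC))
cv2.imwrite("pics/z7.png",cv2.resize(np.vstack([np.hstack(big[:2]),np.hstack(big[2:])]),(800,597)))
for c,z in(((390,185),.036),((245,160),.028),((90,200),.02)): rect("top",a,c,book,z)
E
```

```text
time_s: 27.2
tcp_pos: [0.4459, -0.173, 0.2136]
tcp_rot: [3.131, 0.007, 2.355]
ft_force: [-0.0, -0.3, 0.8]
gripper_width: 0.5
time_s: 28.32
tcp_pos: [0.3655, 0.2196, 0.2154]
tcp_rot: [3.128, 0.007, 2.361]
ft_force: [0.5, 0.9, -0.4]
gripper_width: 0.497
c 0.5952 -0.3222 size 122.4 175.0 long axis dir deg 89.0 area-cent [ 0.5945 -0.3219]
c 0.6642 -0.0037 size 100.2 144.0 long axis dir deg 102.1 area-cent [ 0.6636 -0.0031]
c 0.6072 0.3273 size 88.4 125.8 long axis dir deg 76.9 area-cent [0.6066 0.3272]
```

View pics/c7.png

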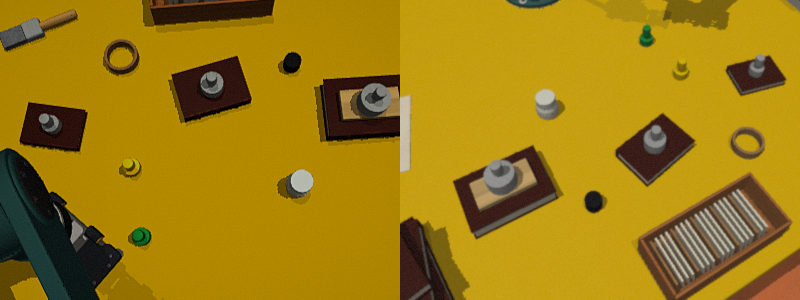

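View pics/z7.png

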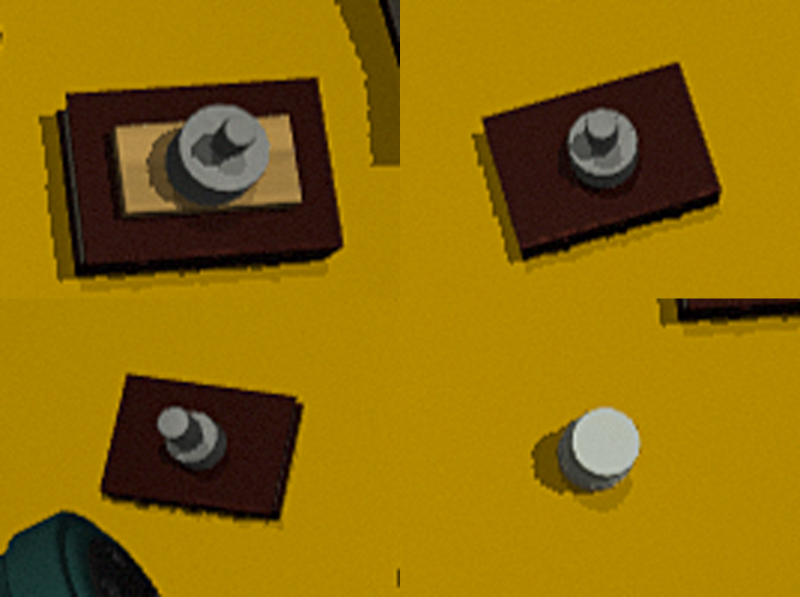

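Run:
```python
from h import *
def un(c,q,zx,zy): s=804/800/3;return (c[0]-67+(zx-q[0])*s-.33,c[1]-50+(zy-q[1])*s-.33)
for nm,c,q,kn,z in(("wl",(428,158),(0,0),(238,133),.12),("wm",(271,145),(400,0),(602,123),.09),("ws",(113,187),(0,298.5),(174,421),.076),("wl body",(428,158),(0,0),(223,147),.086)):
    print(nm,onz("top",un(c,q,*kn),z).round(4))
```

```text
wl [ 0.5919 -0.3197  0.12  ]
wm [ 0.6633 -0.0063  0.09  ]
ws [0.6101 0.3259 0.076 ]
wl body [ 0.5944 -0.321   0.086 ]
```

All within about 4 mm of the targets; handing in.

```bash
python3 -c "
from bench import env
print(env.finish_job(), env.read_state()['time_s'])"
```

```text
the job is handed in; nothing more can be done
the job is handed in; nothing more can be done
```

I placed the board on the large book with the large weight on it, then the medium and small weights on their books, and handed the job in. The clock stood at about 28 s of the 112 s allowed. The hand-in gave no verdict.

The last pictures, taken with the arm clear of everything, showed:

| Check | Result |
|---|---|
| Board on large book | within about 1 mm of centre and 0.1° of lengthwise, measured before the large weight went on |
| Large weight | 1–4 mm from the middle of board and book |
| Medium weight | about 3 mm from the middle of its cover |
| Small weight | about 3 mm from the middle of its cover |
| Books | under 2 mm of apparent movement, which is within measuring error |
| Glue jar | looked unmoved in the top view, not re-measured |

- **Uprightness:** all three weights look upright in both views.
- **Setting down:** I let each piece go only once the wrist force showed it resting on what was below.
- **Disagreements:** the two readings of the large weight, knob top and body top, differ by about 3 mm. The small book's cover measured 88 x 126 mm instead of 85 x 120 mm, probably because the colour mask took in its side edges. Both are small against the 15 mm tolerance.

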